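# Hang three chopping boards on the balance rack

## Task

Hang the three chopping boards from the stand on the balance rack so that its bar ends level: both small boards on one peg, the heavy walnut board on the other, hung alternately left and right so that the bar never dips more than ten degrees. Set each board down gently: let the peg take up its whole weight before letting go, so that the bar never drops or jerks. Let go of everything and leave the other kitchen things where they are.

Things in the scene. Friction and masses are not known exactly. Their poses are not given: they have to be found in the camera images.
- bar (a joint): Tilt of the rack's bar about its central pivot (axis: the rack's x), rad: 0 level, positive when the left (+y) end is up; stops at +-0.30. The pivot is damped and a soft spring centres it: a peg sinks by some centimetres as it takes up a load, how far must be felt or watched. One small board alone tips the bar less than ten degrees; the walnut board alone, or both small ones, more.
- rack: Fixed steel balance rack. Origin on the counter; x points away from the robot, y left along the level bar. The dark wooden bar (18 x 350 x 22 mm, along y) has its centre 8 mm to +x of the origin and 240 mm up. A 22 mm steel post stands at x = 35 mm, 269 mm high. Base plate 14 mm thick.
- left_peg (a point): Half way along the axis of the left peg; moves and tilts with the bar. Level steel rod 10 mm thick, 115 mm long, from the bar's front face (57.5 mm to +x of this point) towards the robot, ending in a 16 mm ball (57.5 mm to -x); x is along the peg. 150 mm left of the pivot. Two boards fit if the first is pushed back to about 25 mm from the bar and the next hangs 60 mm in front of it.
- right_peg (a point): The same for the right peg, 150 mm to the right (-y) of the pivot.
- stand: Fixed wooden board stand, 220 x 130 mm (x, y), origin under its centre. Three slots along its y axis at its x = -70, 0 and +70 mm, 17 mm wide; slot floor at 12 mm height, slot walls up to 60 mm. Each holds one upright board; which one varies.
- walnut_board: Big dark walnut chopping board, about 400 g (+-10 percent), as heavy as both small ones: 15 mm thick along x, 150 wide along y, 190 high along z. Origin: centre of its lower edge. Stands upright, a face to the robot; take it by the top edge. Hanging hole: 26 mm diameter, through along x, centre 45 mm below the top edge, mid-width.
- bamboo_board: Small pale bamboo chopping board, about 200 g (+-10 percent): 15 mm thick along its x, 100 wide along y, 160 high along z. Origin, posture and hole as for the walnut board.
- teal_board: Small teal chopping board, sizes, weight and hole as the bamboo board.
- walnut_board_hole (a point): Centre of the walnut board's hanging hole (145 mm above the origin).
- bamboo_board_hole (a point): Centre of the bamboo board's hanging hole (115 mm above the origin).
- teal_board_hole (a point): Centre of the teal board's hanging hole (115 mm above the origin).
- mug: White mug, 80 mm wide, 90 high, loose bystander; origin under its centre.
- soap: Red soap bottle, 66 mm wide, 130 high, loose bystander; origin under its centre.
- spice_jar: Amber spice jar, 50 mm wide, 85 high, loose bystander; origin under its centre.
- spatula: Spatula lying on the counter, loose bystander; origin under its middle.
- bowl: Blue bowl, 130 mm wide, 55 high, loose bystander; origin under its centre.
Mind the look-alikes: they are no part of the job. There is more than one size of the teal_board; the job needs the middle-sized.

How it is judged:
By the outcome, as a careful person would: the job done as asked, in the order asked, and still so for the second after the job is handed in, with the robot touching nothing.
It also fails if it takes over 72 s, if anything falls off the work surface, if the arm or the gripper's body presses on something with over 40 N, if the wrist force passes 120 N, or if a joint passes its speed limit or range.

## Robot

A 6-joint arm with a two-finger parallel gripper is mounted at the origin on the work surface. World frame = base frame: x ahead of the robot, y to its left, z up, the work surface at z = 0. Lengths are in m, angles in rad, forces in N, time in s.
With the tool pointing down it reaches from about 0.375 to 0.9 m from the base axis. Payload 3.1 kg.
Tool frame: the origin (TCP) lies at the very end of the fingers, on their centre line; the grasp point (between the pads) lies 19 mm behind it (grip_depth is the distance from the TCP to the grasp point, in m); z points along the fingers, y is the line along which they close (so a half turn about z gives the same grasp; the last joint's range is limited). The gripper opens to 85 mm and grips with 20 to 120 N. Pads are 22 mm wide; open, the fingers measure 114 mm over their backs; the gripper's body (76 mm by 85 mm) begins 54 mm behind the grasp point. The pads swing forward as they close: fully open they stand 13 mm farther back than shut.
Start: joints at [1.02, 0.527, 1.433, -0, 1.181, -0.178], TCP at [0.228, 0.582, 0.231] pointing down, gripper open.
Joint ranges: [-3.08, 3.08], [-0.75, 2.2], [0.22, 2.44], [-1.43, 4.57], [0, 2.65], [-2.85, 2.85]. Speed limits (rad/s): [2.79, 2.79, 3.14, 3.14, 3.14, 3.14].

## Interface

Orientations are given as a unit quaternion [x, y, z, w].
In Python, from station import * gives the robot as it stands.
- The arm moves only by the tool apply_moves, never from a script. Its argument "plan" is a list of rows, each a list of 7 numbers: the shift along the tool's x, y, z in m, then the turn, a rotation vector about the tool's x, y, z in rad, then the gripper command: -1 is fully open, 1 is shut, values between are in proportion. In form: [[dx, dy, dz, wx, wy, wz, jaw], ...]. A call has 1 to 8 rows; each row shifts and turns the commanded pose from where the row before left it, along the tool's axes as they then stand; what a row does not reach is not made up. A row lasts 1/8 s, in which the tool goes at most 62.5 mm and 10.7 degrees, less where a joint would pass 70% of its speed; a pose out of reach is approached as far as the arm can. A call is refused whole if a number of a shift passes 0.0625 or a number of a turn 0.188, either way. A call with a gripper value outside its range is refused whole. The fingers move at their own pace and stop on an object; "force" is the grip in N (left out, the last holds). Time passes only in rows, so rows that do not move let the fingers close. It gives the time, the measured TCP pose, the force, the opening and the grip force at its end, in the units of the state.
- sense(): the state, without advancing time (a new reading comes with each control period).
- snapshot(name): name is "side" or "top"; returns the picture (400x640x3 uint8, red, green, blue); there is no depth.
- calibration(name): a dict with "camera_matrix" (3x3 intrinsics, pixels), "R" (3x3) and "t" (3): a world point X has camera coordinates R X + t. Camera axes: x right, y down, z forward; pixel columns grow to the right and rows downward; lengths in m; the calibration is good to about 2 mm. A picture is of the moment at which its call begins. calibration takes no time and is no camera call.
- sign_off(): hands the job in; it is judged then, once.
The state is a dict: "t": time; "q": joint angles; "qd": joint speeds; "tau": joint torques, N m; "tcp_pos": TCP position; "tool_rot": TCP orientation; "force": force on the tool from outside, world axes, zero at the start; "ft_torque": the same for the moment, N m; "finger_gap": opening from 0.0 (shut) to 1.0 (fully open); "gripper_force": force on a finger pad.
Only numpy, scipy, OpenCV 4.12 (cv2) and the standard library are available. Lean on these libraries where they do the work, as an engineer would, in place of code of your own. Each camera call takes 0.05 s, during which the arm holds its last target. There are 200 camera calls.

## Working session

There is one attempt and no reset: what is moved stays moved. The work goes in short steps, Python scripts to look and compute and a tool call to move; the robot and the scene stay as the last step left them, time stands still between calls to the robot, and variables do not carry over. Pictures are saved under pics/ and viewed, at most 10 in all, crops included, and the job is handed in when it is done.

Besides the shell and the picture viewer there is one more tool, called after "Request:" by a JSON object that holds its "method" and its "body", one argument or row to a line. apply_moves: Moves the arm, as the interface text tells. Its arguments: {"type":"object","properties":{"plan":{"type":"array"},"force":{"type":"number"}},"required":["plan"]}

```bash
mkdir -p pics; ls
python3 - <<'E'
from station import *
import cv2
for n in("side","top"):
    cv2.imwrite(f"pics/{n}0.png",snapshot(n)[:,:,::-1]); c=calibration(n); print(n,c)
s=sense();print(s)
E
```

```text
pics
side {'camera_matrix': array([[393.33078276,   0.        , 323.57619739],
       [  0.        , 393.33078276, 203.86680015],
       [  0.        ,   0.        ,   1.        ]]), 'R': array([[ 0.92222214, -0.38633215,  0.01593101],
       [-0.20214939, -0.51685843, -0.83186116],
       [ 0.32960879,  0.76394033, -0.55475509]]), 't': array([-0.52404127,  0.238391  ,  1.25144747])}
top {'camera_matrix': array([[449.1897658 ,   0.        , 320.14745649],
       [  0.        , 449.1897658 , 194.43344923],
       [  0.        ,   0.        ,   1.        ]]), 'R': array([[ 0.02442779, -0.99967193,  0.00770145],
       [-0.98635095, -0.02535566, -0.16269266],
       [ 0.16283456, -0.00362211, -0.98664674]]), 't': array([-0.04323153,  0.56464636,  1.41699965])}
{'t': 0.1, 'q': array([ 1.01951286e+00,  5.28369708e-01,  1.43373875e+00,  1.15639076e-05,
        1.18138180e+00, -1.78515859e-01]), 'qd': array([-0.0010305 , -0.00340394, -0.00257807,  0.00055166, -0.00089803,
       -0.00172568]), 'tau': array([-4.25192475e-04, -4.43303847e+01, -1.78583926e+01, -2.64958180e-04,
        3.91399604e-03,  1.78336296e-05]), 'tcp_pos': array([0.22727168, 0.58155076, 0.23044487]), 'tool_rot': array([ 1.85308626e-01,  9.82679914e-01, -8.84423910e-04, -3.43580033e-04]), 'force': array([-0.43540708, -0.26744778, -0.15732394]), 'ft_torque': array([ 0.04631838,  0.02585731, -0.06577255]), 'gripper_force': 0.0, 'finger_gap': 1.0024404641677442}
```

View pics/side0.png

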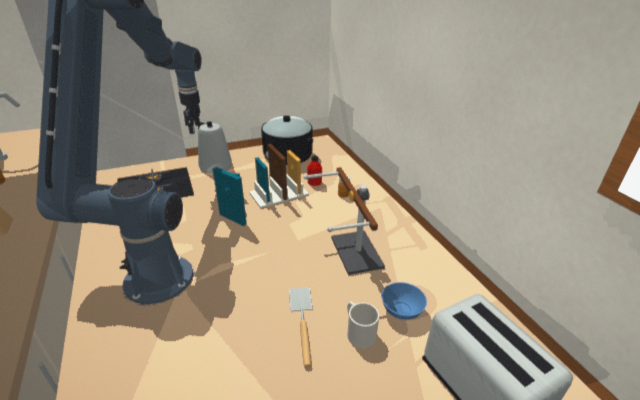

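View pics/top0.png

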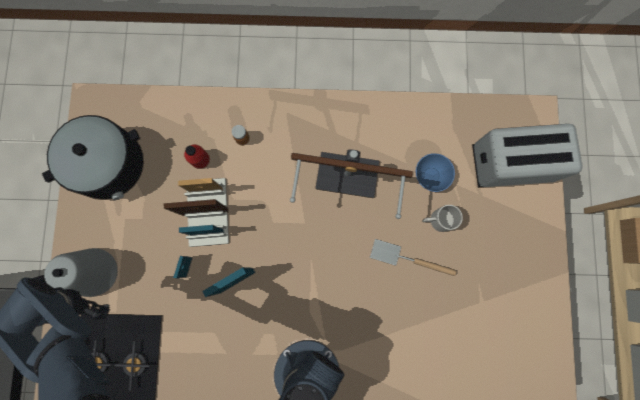

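Run:
```python
import cv2,numpy as np
a=cv2.imread("pics/top0.png");b=cv2.imread("pics/side0.png")
A=cv2.resize(a[140:260,150:420],None,fx=2.96,fy=2.5*0+2.5,interpolation=cv2.INTER_CUBIC)
B=cv2.resize(b[130:280,200:400],(800,300*1),interpolation=cv2.INTER_CUBIC)
B=cv2.resize(b[140:250,240:390],(400,293),interpolation=cv2.INTER_CUBIC)
A=cv2.resize(a[140:250,150:420],(800,326)); 
A=cv2.resize(a[145:245,155:415],(780,300),interpolation=cv2.INTER_CUBIC)
B1=cv2.resize(b[135:235,200:330],(390,300),interpolation=cv2.INTER_CUBIC)
B2=cv2.resize(b[150:250,290:420],(390,300),interpolation=cv2.INTER_CUBIC)
cv2.imwrite("pics/c1.png",np.vstack([A,np.hstack([B1,B2])]))
```

```text
(no output)
```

View pics/c1.png

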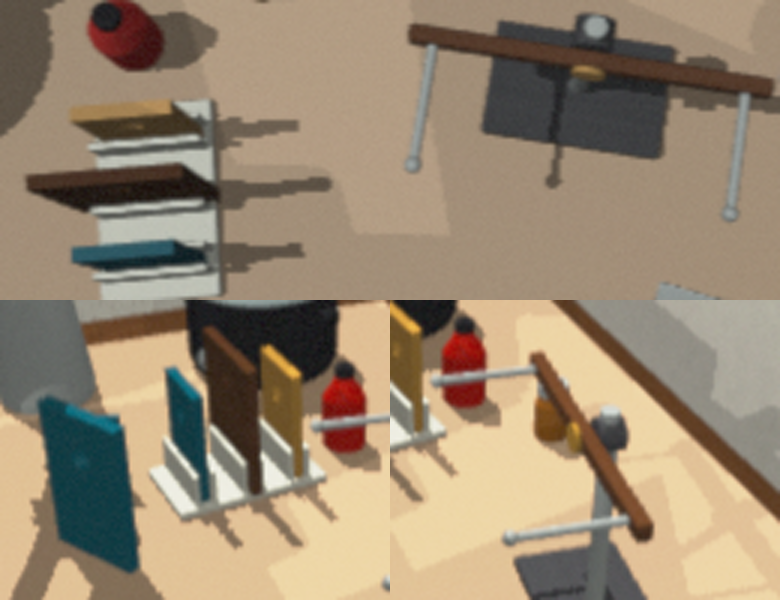

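```bash
cat > h.py <<'E'
from station import *
import cv2,numpy as np
from scipy.spatial.transform import Rotation as Ro
def ray(n,uv):
    c=calibration(n);K,R,t=c["camera_matrix"],np.array(c["R"]),np.array(c["t"])
    return -R.T@t, R.T@np.linalg.inv(K)@np.array([*uv,1.])
def onz(n,uv,z):
    o,d=ray(n,uv);return o+d*(z-o[2])/d[2]
def tri(a,b):
    A=[];r=[]
    for n,uv in(("top",a),("side",b)):
        o,d=ray(n,uv);d=d/np.linalg.norm(d);P=np.eye(3)-np.outer(d,d);A.append(P);r.append(P@o)
    x=np.linalg.lstsq(np.vstack(A),np.hstack(r),rcond=None)[0]
    return x, np.linalg.norm(np.vstack(A)@x-np.hstack(r))
def proj(n,X):
    c=calibration(n);p=c["camera_matrix"]@(np.array(c["R"])@X+c["t"]);return p[:2]/p[2]
E
python3 - <<'E'
from h import *
np.set_printoptions(precision=4,suppress=True)
a=cv2.imread("pics/top0.png")
T=lambda u,v:(155+u/3,145+v/3)
S=lambda u,v:(290+(u-390)/3,150+(v-300)/3)
L,e=tri(T(413,164),S(436,381));print("ballL",L,e)
Rr,e=tri(T(730,214),S(510,538));print("ballR",Rr,e, np.linalg.norm(L-Rr))
# bar ends top face
for p in((410,35),(771,88)): print("bar",onz("top",T(*p),.245))
hsv=cv2.cvtColor(a,cv2.COLOR_BGR2HSV)
roi={"bamboo":(176,196,172,232,0.172),"walnut":(198,216,160,232,0.202),"teal":(222,236,174,230,0.172)}
for n,(y0,y1,x0,x1,z) in roi.items():
    h=hsv[y0:y1,x0:x1].astype(int);H,Sx,V=h[...,0],h[...,1],h[...,2]
    m={"bamboo":(H>10)&(H<25)&(Sx>135),"walnut":(Sx>100)&(V<110)&((H<20)|(H>170)),"teal":(H>85)&(H<110)&(Sx>100)}[n]
    thr=cv2.threshold(V[m].astype(np.uint8),0,255,cv2.THRESH_OTSU)[0]
    b=(m&(V>thr)).astype(np.uint8)
    k,lab,st,_=cv2.connectedComponentsWithStats(b);i=1+st[1:,4].argmax()
    ys,xs=np.where(lab==i);r=cv2.minAreaRect(np.c_[xs+x0,ys+y0].astype(np.float32))
    P=np.array([onz("top",p,z)[:2] for p in cv2.boxPoints(r)]);c=P.mean(0)
    d=max(P[1]-P[0],P[2]-P[1],key=np.linalg.norm);w=min(P[1]-P[0],P[2]-P[1],key=np.linalg.norm)
    print(n,thr,len(xs),"c",c,"len",np.linalg.norm(d),np.linalg.norm(w),"ang",np.degrees(np.arctan2(d[1],d[0])),c-0)
    for row in (lab==i)[:, ::2]: print("".join(".#"[int(v)] for v in row))
E
```

```text
ballL [0.5172 0.0485 0.2396] 0.0006663282531270687
ballR [ 0.4779 -0.2491  0.2406] 0.0013613877113249609 0.3002064619042717
bar [0.6397 0.0554 0.245 ]
bar [ 0.5972 -0.2873  0.245 ]
bamboo 60.0 1 c [0.5646 0.312 ] len 0.0 0.0 ang 0.0 [0.5646 0.312 ]
..............................
..............................
..............................
..............................
..............................
..............................
..............................
..............................
..............................
.................#............
..............................
..............................
..............................
..............................
..............................
..............................
..............................
..............................
..............................
..............................
walnut 52.0 212 c [0.5033 0.3484] len 0.14757154776663534 0.012678821493275459 ang -83.68973454930465 [0.5033 0.3484]
....................................
....................................
..........................##........
..
[... 373 characters left out ...]
...............................
....................................
....................................
....................................
....................................
teal 71.0 136 c [0.4342 0.3327] len 0.09420804812264104 0.01221132435914352 ang -84.12884865550642 [0.4342 0.3327]
............................
............................
............................
............................
..............######........
........############........
...#################........
...#################........
...############.............
...######...................
............................
............................
............................
............................
```

Run:
```python
from h import *
np.set_printoptions(precision=4,suppress=True)
a=cv2.imread("pics/top0.png");hsv=cv2.cvtColor(a,cv2.COLOR_BGR2HSV)
def rect(m,z,n):
    k,lab,st,_=cv2.connectedComponentsWithStats(m.astype(np.uint8));i=1+st[1:,4].argmax()
    ys,xs=np.where(lab==i);r=cv2.minAreaRect(np.c_[xs,ys].astype(np.float32))
    P=np.array([onz("top",p,z)[:2] for p in cv2.boxPoints(r)])
    d=max(P[1]-P[0],P[2]-P[1],key=np.linalg.norm);print(n,P.mean(0),np.linalg.norm(P[1]-P[0]),np.linalg.norm(P[2]-P[1]),np.degrees(np.arctan2(d[1],d[0])))
    return lab==i
H,S,V=[hsv[...,i].astype(int) for i in range(3)]
w=np.zeros(H.shape,bool);w[176:196,175:232]=1
m=w&(H>10)&(H<25)&(S>120)&(V>115)
b=rect(m,.172,"bamboo")
for r in b[176:196,172:232:1]: print("".join(".#"[int(v)] for v in r))
print(hsv[182,176:230:6],hsv[187,176:230:6])
# stand outline at its base right edge & mug
for n,p,z in(("standTR",(225.7,178.5),.06),("standBR",(228.5,244),.012),("mug",(449,217),.09),("mughandle",(427,219),.05),("spat",(372,247),.01),("jar",(240,133),.085),("soap",(190,150),.13)): print(n,onz("top",p,z))
```

```text
bamboo [0.5738 0.3455] 0.09560975109888889 0.012670322680854692 -83.62988192084141
............................................................
............................................................
............................................................
..............................#.###.###.....................
.....................#.#################....................
..........##############################....................
.......####################.############....................
.......##############.#########.#...........................
.......#############........................................
........#...................................................
............................................................
............................................................
............................................................
............................................................
............................................................
............................................................
............................................................
............................................................
............................................................
............................................................
[[ 17  65 162]
 [ 17 124 163]
 [ 17 126 162]
 [ 17 123 164]
 [ 17 124 163]
 [ 17 123 160]
 [ 19 116  92]
 [ 33  17 170]
 [ 40  13 173]] [[ 16  67 161]
 [ 17  90  88]
 [ 18 138  61]
 [ 17 120  68]
 [ 17 120  96]
 [ 19 124  64]
 [ 20 114  65]
 [ 18 117  63]
 [ 36  12 106]]
standTR [0.6078 0.2783 0.06  ]
standBR [0.3993 0.2665 0.012 ]
mug [ 0.497  -0.4352  0.09  ]
mughandle [ 0.4935 -0.3757  0.05  ]
spat [ 0.4013 -0.2035  0.01  ]
jar [0.7541 0.2355 0.085 ]
soap [0.6815 0.3797 0.13  ]
```

```bash
cat >> h.py <<'E'
def plan(wps,pos=None,rot=None,mx=.055):
    """wps: list of (xyz, yaw_deg of tool y, jaw, nrows or 0); tool down"""
    s=sense();p=np.array(s["tcp_pos"]) if pos is None else np.array(pos);R=Ro.from_quat(s["tool_rot"]) if rot is None else rot
    rows=[]
    for x,yw,jaw,n in wps:
        y=np.radians(yw);ty=np.array([np.cos(y),np.sin(y),0]);tz=np.array([0,0,-1.])
        G=Ro.from_matrix(np.c_[np.cross(ty,tz),ty,tz]);rv=(R.inv()*G).as_rotvec()
        k=n or int(max(1,np.ceil(np.linalg.norm(np.array(x)-p)/mx),np.ceil(np.linalg.norm(rv)/.18)))
        p0=p.copy();R0=R
        for i in range(1,k+1):
            d=R.inv().apply(p0+(np.array(x)-p0)*i/k-p);w=(R.inv()*R0*Ro.from_rotvec(rv*i/k)).as_rotvec()
            d=d.round(4);w=w.round(3);rows.append([*d.tolist(),*w.tolist(),jaw])
            p=p+R.apply(d);R=R*Ro.from_rotvec(w)
    for i,r in enumerate(rows): print(("--\n" if i%8==0 else "")+"["+",".join("%g"%(v+0) for v in r)+"],")
    return p,R
def st():
    s=sense();R=Ro.from_quat(s["tool_rot"]).as_matrix()
    print("t",s["t"],"p",np.round(s["tcp_pos"],4),"yaw",np.degrees(np.arctan2(R[1,1],R[0,1])).round(2),"tz",R[:,2].round(3),"F",np.round(s["force"],2),"T",np.round(s["ft_torque"],2),"gap",round(s["finger_gap"],3),"gf",s["gripper_force"])
E
python3 - <<'E'
from h import *
plan([((.30,.48,.26),40,0,0),((.434,.333,.26),6.2,0,0),((.434,.333,.145),6.2,0,0)])
E
```

```text
--
[-0.0349,-0.0227,-0.0098,-0.001,0,0.167,0],
[-0.0382,-0.0166,-0.0099,0,0,0.166,0],
[-0.0404,-0.01,-0.0098,-0.001,0,0.167,0],
[-0.0497,0.002,0,0,0,0.147,0],
[-0.0488,0.0093,0,0,0,0.148,0],
[-0.047,0.0164,0,0,0,0.147,0],
[-0.044,0.0231,0,0,0,0.148,0],
[0,0,0.0383,0,0,0,0],
--
[0,0,0.0384,0,0,0,0],
[0,0,0.0383,0,0,0,0],
```

Request:
{"method": "apply_moves", "body": {
  "plan": [
    [-0.035,-0.0225,-0.01,0,0,0.167,0],
    [-0.038,-0.0165,-0.01,0,0,0.166,0],
    [-0.0405,-0.01,-0.01,0,0,0.167,0],
    [-0.0495,0.002,0,0,0,0.147,0],
    [-0.049,0.0095,0,0,0,0.148,0],
    [-0.047,0.0165,0,0,0,0.147,0],
    [-0.044,0.023,0,0,0,0.148,0],
    [0,0,0,0,0,0,0]
  ],
  "force": 50
}}

```text
t: 1.1
tcp_pos: [0.4368, 0.3315, 0.261]
tool_rot: [0.67, 0.743, -0.0, 0.0]
force: [-0.4, 0.1, -0.4]
finger_gap: 0.497
gripper_force: 0.0
```

Run:
```python
from h import *
cv2.imwrite("pics/t1.png",np.vstack([cv2.resize(snapshot("top")[130:280,140:340,::-1],(400,300)),cv2.resize(snapshot("side")[100:250,180:380,::-1],(400,300))]))
st()
plan([((.434,.333,.145),6.2,0,4)])
```

```text
t 1.2 p [0.4343 0.3335 0.2609] yaw 6.15 tz [-0.001 -0.    -1.   ] F [-0.31  0.2   0.19] T [ 0.05 -0.03  0.01] gap 0.505 gf 0.0
--
[-0.0001,0,0.029,0,0,0,0],
[-0.0002,-0.0001,0.029,-0.001,0,0,0],
[-0.0001,-0.0001,0.0289,0,0,-0.001,0],
[-0.0001,0,0.029,0,0,0,0],
```

View pics/t1.png

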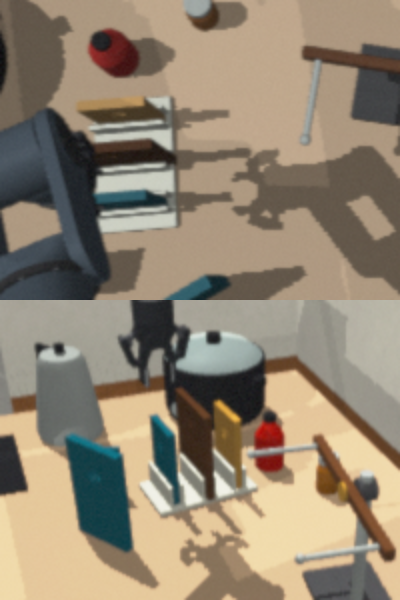

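The picture shows the gripper above the teal board (fingers near side px (252,132), the board's top near (262,165)) and nothing disturbed. Descend and grip.

Request:
{"method": "apply_moves", "body": {
  "plan": [
    [0,0,0.03,0,0,0,0],
    [0,0,0.03,0,0,0,0],
    [0,0,0.03,0,0,0,0],
    [0,0,0.026,0,0,0,0],
    [0,0,0,0,0,0,0],
    [0,0,0,0,0,0,1],
    [0,0,0,0,0,0,1],
    [0,0,0,0,0,0,1]
  ],
  "force": 50
}}

```text
t: 2.2
tcp_pos: [0.4354, 0.3346, 0.1467]
tool_rot: [0.668, 0.744, 0.002, 0.0]
force: [-0.0, 1.1, 3.5]
finger_gap: 0.166
gripper_force: 50.8
```

Request:
{"method": "apply_moves", "body": {
  "plan": [
    [0,0,0,0,0,0,1],
    [0,0,-0.005,0,0,0,1],
    [0,0,-0.01,0,0,0,1],
    [0,0,-0.03,0,0,0,1],
    [0,0,-0.03,0,0,0,1],
    [0,0,-0.04,0,0,0,1],
    [0,0,0,0,0,0,1],
    [0,0,0,0,0,0,1]
  ]
}}

```text
t: 3.2
tcp_pos: [0.4333, 0.3332, 0.2595]
tool_rot: [0.668, 0.744, -0.001, -0.001]
force: [-1.0, -0.5, -3.2]
finger_gap: 0.166
gripper_force: 50.1
```

Run:
```python
from h import *
a=snapshot("side");b=snapshot("top")
cv2.imwrite("pics/s2.png",a[:,:,::-1]);cv2.imwrite("pics/t2.png",b[:,:,::-1])
cv2.imwrite("pics/v2.png",np.vstack([cv2.resize(b[150:250,150:330,::-1],(540,300),interpolation=cv2.INTER_CUBIC),cv2.resize(a[100:200,210:390,::-1],(540,300),interpolation=cv2.INTER_CUBIC)]))
st()
u=np.array([.991,-.131,0]);B=np.array([.5172,.0485,0])
p,R=plan([((.44,.25,.26),6,1,0),((*(B-.05*u)[:2],.26),-7.5,1,0)])
print(p)
```

```text
t 3.3 p [0.4331 0.3332 0.2587] yaw 6.18 tz [-0.004 -0.002 -1.   ] F [ 0.04 -0.92 -0.77] T [ 0.03  0.02 -0.01] gap 0.165 gf 50.082092955708504
--
[-0.0417,-0.0011,-0.0006,-0.002,0.001,0.002,1],
[-0.0417,-0.0009,-0.0007,-0.002,0,0.001,1],
[-0.0492,0.0018,0,0,0,0.059,1],
[-0.049,0.0046,0.0001,0,0,0.059,1],
[-0.0487,0.0076,0,0,0,0.059,1],
[-0.0481,0.0103,0,0,0,0.059,1],
[0.46760032 0.05503174 0.2600282 ]
```

View pics/v2.png

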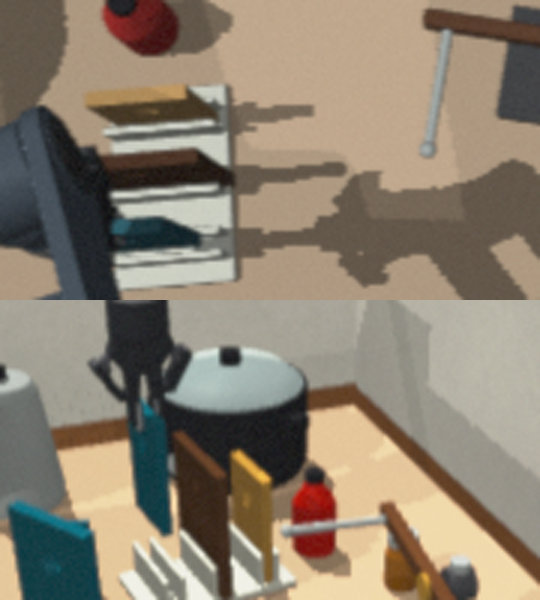

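Request:
{"method": "apply_moves", "body": {
  "plan": [
    [-0.042,-0.001,-0.0005,-0.001,0,0.001,1],
    [-0.0415,-0.001,-0.0005,-0.001,0,0.001,1],
    [-0.049,0.002,0,0,0,0.059,1],
    [-0.049,0.0045,0,0,0,0.059,1],
    [-0.0485,0.0075,0,0,0,0.059,1],
    [-0.048,0.0105,0,0,0,0.059,1],
    [0,0,0,0,0,0,1],
    [0,0,0,0,0,0,1]
  ]
}}

```text
t: 4.3
tcp_pos: [0.4686, 0.0564, 0.2603]
tool_rot: [0.752, 0.659, 0.0, -0.001]
force: [-0.3, 1.2, -2.6]
finger_gap: 0.162
gripper_force: 50.1
```

Run:
```python
from h import *
a=snapshot("side");b=snapshot("top")
cv2.imwrite("pics/s3.png",a[:,:,::-1]);cv2.imwrite("pics/t3.png",b[:,:,::-1])
cv2.imwrite("pics/v3.png",np.hstack([cv2.resize(b[120:240,230:330,::-1],(400,480),interpolation=cv2.INTER_CUBIC),cv2.resize(a[130:250,250:350,::-1],(400,480),interpolation=cv2.INTER_CUBIC)]))
st()
```

```text
t 4.4 p [0.4687 0.0572 0.2607] yaw -7.37 tz [ 0.     0.001 -1.   ] F [ 1.01  0.48 -1.6 ] T [-0.   -0.01 -0.02] gap 0.166 gf 50.06921757012606
```

View pics/v3.png

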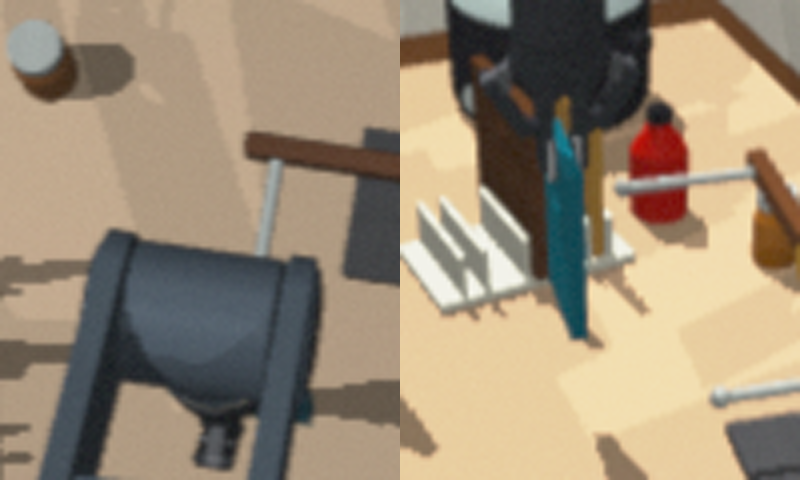

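```bash
cat >> h.py <<'E'
def corners(img,mask,P,u,th=.0075):
    """side mask polygon -> coords in board plane (lateral, z) for front(-th)/back(+th) planes rel to tcp P"""
    c=max(cv2.findContours(mask.astype(np.uint8),cv2.RETR_EXTERNAL,cv2.CHAIN_APPROX_NONE)[0],key=cv2.contourArea)
    ap=cv2.approxPolyDP(c,1.5,True)[:,0]
    v=np.array([-u[1],u[0],0])
    for p in ap:
        o=[]
        for s in(-th,th):
            C,d=ray("side",p);X=C+d*(((P+s*u-C)@u)/(d@u));o.append(((X-P)@v*1000,(X[2]-P[2])*1000))
        print(p,np.round(o,1).tolist())
E
python3 - <<'E'
from h import *
a=cv2.imread("pics/s3.png");h=cv2.cvtColor(a,cv2.COLOR_BGR2HSV).astype(int)
m=(h[...,0]>85)&(h[...,0]<110)&(h[...,1]>100);w=np.zeros_like(m);w[150:230,280:305]=1;m&=w
th=np.radians(-7.4);u=np.array([np.cos(th),np.sin(th),0]);P=np.array([.4687,.0572,.2607])
corners(a,m,P,u)
v=np.array([-u[1],u[0],0])
for l in(-50,50):
  for z in(-.135,.025): print(l,z,[proj("side",P+s*u+l/1e3*v+np.array([0,0,z])).round(1).tolist() for s in(-.0075,.0075)])
for r in range(155,218,3): 
    xs=np.where(m[r])[0]; print(r,xs.min() if len(xs) else None,xs.max() if len(xs) else None,h[r,xs,2].tolist())
E
```

```text
[288 160] [[-4.4, 50.9], [80.5, 6.4]]
[290 173] [[-32.1, 18.0], [50.8, -29.0]]
[286 176] [[47.4, -37.1], [136.2, -88.2]]
[287 198] [[46.0, -126.9], [134.7, -184.8]]
[293 213] [[-61.4, -119.5], [19.2, -176.8]]
[295 213] [[-96.8, -95.4], [-18.9, -150.9]]
[295 174] [[-115.1, 59.7], [-38.6, 15.9]]
-50 -0.135 [[292.4, 214.9], [296.8, 214.3]]
-50 0.025 [[291.0, 173.8], [295.7, 173.2]]
50 -0.135 [[286.9, 199.3], [291.0, 198.8]]
50 0.025 [[285.2, 159.6], [289.5, 159.2]]
155 None None []
158 None None []
161 288 289 [95, 129]
164 288 291 [100, 133, 137, 120]
167 289 292 [110, 134, 145, 130]
170 289 293 [86, 95, 94, 97, 96]
173 290 294 [83, 92, 93, 92, 88]
176 286 295 [72, 86, 83, 81, 80, 81, 82, 84, 81, 83]
179 287 295 [88, 98, 91, 83, 81, 81, 81, 83, 79]
182 287 295 [86, 96, 102, 85, 82, 83, 82, 86, 80]
185 287 294 [84, 90, 88, 82, 83, 84, 82, 83]
188 287 295 [85, 88, 90, 83, 80, 83, 83, 81, 86]
191 287 295 [81, 91, 92, 89, 82, 85, 81, 83, 82]
194 287 295 [86, 92, 89, 89, 82, 83, 83, 82, 86]
197 287 295 [80, 89, 92, 92, 87, 86, 82, 83, 87]
200 288 295 [91, 91, 93, 90, 87, 83, 82, 83]
203 289 295 [89, 93, 91, 84, 85, 81, 85]
206 290 295 [92, 90, 89, 83, 82, 85]
209 292 295 [87, 83, 83, 82]
212 293 295 [87, 82, 83]
215 None None []
```

Request:
{"method": "apply_moves", "body": {
  "plan": [
    [-0.002,0,0.001,0,0,0,1],
    [0,0.02,0,0,0,0,1],
    [0,0.012,0,0,0,0,1],
    [0,0.01,0,0,0,0,1],
    [0,0.01,0,0,0,0,1],
    [0,0.01,0,0,0,0,1],
    [0,0.01,0,0,0,0,1],
    [0,0,0,0,0,0,1]
  ]
}}

```text
t: 5.4
tcp_pos: [0.5415, 0.0446, 0.2604]
tool_rot: [0.752, 0.66, 0.001, 0.001]
force: [0.6, -0.5, -1.7]
finger_gap: 0.161
gripper_force: 50.1
```

Run:
```python
from h import *
a=snapshot("side")
cv2.imwrite("pics/v4.png",cv2.resize(a[130:230,260:400,::-1],(560,400),interpolation=cv2.INTER_CUBIC))
st()
```

```text
t 5.45 p [0.5407 0.0448 0.2603] yaw -7.46 tz [ 0.001  0.    -1.   ] F [ 0.22 -0.52 -1.39] T [ 0.03  0.06 -0.04] gap 0.162 gf 50.065773613750935
```

View pics/v4.png

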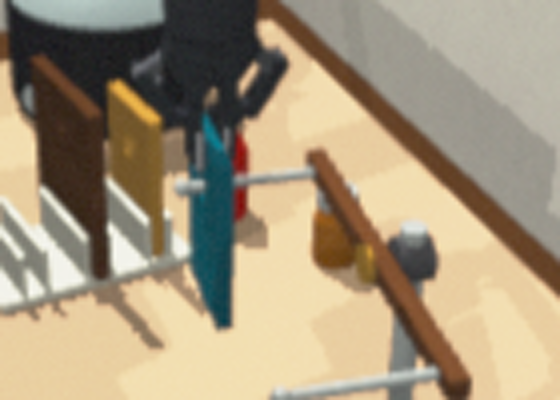

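Add to h.py:
```python
REF=cv2.imread("pics/s3.png")
th0=np.radians(-7.5);U=np.array([np.cos(th0),np.sin(th0),0]);V=np.array([-U[1],U[0],0]);Z=np.array([0,0,1.])
BL=np.array([.5172,.0485,.24]);BR=np.array([.4779,-.2491,.24]);PIV=(BL+BR)/2+.123*U
FE={"ballR":BR,"barR":PIV-.175*V,"ballL":BL,"barL":PIV+.175*V}
def tilt(img,names=("ballR","barR")):
    """bar angle, deg, left-up positive, by patch tracking in side image (BGR)"""
    out={}
    for n in names:
        X=FE[n];r=X-PIV;l=r@V
        p0=proj("side",X);c=np.round(p0).astype(int);T=REF[c[1]-6:c[1]+7,c[0]-7:c[0]+8]
        W=img[c[1]-24:c[1]+25,c[0]-12:c[0]+13]
        M=cv2.matchTemplate(W,T,cv2.TM_CCOEFF_NORMED);_,s,_,(mx,my)=cv2.minMaxLoc(M)
        dy=0
        if 0<my<M.shape[0]-1:
            a,b,d=M[my-1:my+2,mx];dy=(a-d)/(2*(a-2*b+d))
        dv=my+dy-18
        f=lambda A:proj("side",PIV+(r@U)*U+l*(np.cos(A)*V+np.sin(A)*Z))[1]-p0[1]
        k=(f(.05)-f(-.05))/.1
        out[n]=(round(float(np.degrees(dv/k)),1),round(float(s),2))
    return out
def watch(n=6,names=("ballR","barR")):
    F=[]
    for i in range(n):
        im=snapshot("side");F.append(sense()["force"])
    st();print("Favg",np.mean(F,0).round(2),"sem",(np.std(F,0)/n**.5).round(2),"tilt",tilt(im[:,:,::-1].copy(),names))
    return im
```

```text
(no output)
```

Request:
{"method": "apply_moves", "body": {
  "plan": [
    [0,0.02,0,0,0,0,1],
    [0,0.02,0,0,0,0,1],
    [0,0.015,0,0,0,0,1],
    [0,0.007,0,0,0,0,1],
    [0,0,0,0,0,0,1]
  ]
}}

```text
t: 6.08
tcp_pos: [0.6019, 0.0368, 0.2603]
tool_rot: [0.752, 0.66, 0.001, 0.0]
force: [-1.1, -0.7, -1.5]
finger_gap: 0.165
gripper_force: 50.1
```

Run:
```python
from h import *
watch(6)
```

```text
t 6.375 p [0.6016 0.037  0.2607] yaw -7.44 tz [ 0.002  0.    -1.   ] F [-0.37 -0.82 -1.99] T [-0.   -0.02 -0.02] gap 0.17 gf 50.07302664220333
Favg [-0.09 -0.07 -1.85] sem [0.1  0.21 0.11] tilt {'ballR': (-0.2, 0.95), 'barR': (0.0, 1.0)}
```

Request:
{"method": "apply_moves", "body": {
  "plan": [
    [0,0,0.002,0,0,0,1],
    [0,0,0.002,0,0,0,1],
    [0,0,0.002,0,0,0,1],
    [0,0,0.002,0,0,0,1],
    [0,0,0.002,0,0,0,1],
    [0,0,0.002,0,0,0,1],
    [0,0,0.002,0,0,0,1],
    [0,0,0.002,0,0,0,1]
  ]
}}

```text
t: 7.38
tcp_pos: [0.6021, 0.0369, 0.2446]
tool_rot: [0.752, 0.66, 0.001, 0.001]
force: [-0.1, -0.0, -1.0]
finger_gap: 0.162
gripper_force: 50.2
```

Run:
```python
from h import *
watch(6)
```

```text
t 7.675 p [0.6021 0.0369 0.2446] yaw -7.45 tz [ 0.002  0.    -1.   ] F [-0.16  0.22 -1.46] T [0.01 0.03 0.02] gap 0.159 gf 50.18289718776941
Favg [ 0.13  0.12 -1.32] sem [0.22 0.16 0.12] tilt {'ballR': (-2.6, 0.93), 'barR': (-2.6, 0.99)}
```

Request:
{"method": "apply_moves", "body": {
  "plan": [
    [0,0,0.002,0,0,0,1],
    [0,0,0.002,0,0,0,1],
    [0,0,0.002,0,0,0,1],
    [0,0,0.002,0,0,0,1],
    [0,0,0.002,0,0,0,1],
    [0,0,0.001,0,0,0,1],
    [0,0,0.001,0,0,0,1]
  ]
}}

```text
t: 8.55
tcp_pos: [0.6023, 0.0366, 0.2326]
tool_rot: [0.752, 0.66, 0.001, 0.001]
force: [-0.4, -1.7, 0.7]
finger_gap: 0.168
gripper_force: 50.3
```

Run:
```python
from h import *
watch(10)
```

```text
t 9.05 p [0.6023 0.0368 0.2327] yaw -7.45 tz [ 0.002  0.    -1.   ] F [-0.55 -0.86 -0.09] T [-0.27  0.04 -0.02] gap 0.164 gf 50.349939577281475
Favg [-0.13 -1.14  0.15] sem [0.11 0.14 0.11] tilt {'ballR': (-7.4, 0.74), 'barR': (-7.3, 0.97)}
```

Request:
{"method": "apply_moves", "body": {
  "plan": [
    [0,0,0,0,0,0,0.6],
    [0,0,0,0,0,0,0.5],
    [0,0,0,0,0,0,0.4],
    [0,0,0,0,0,0,0.3],
    [0,0,0,0,0,0,0.3]
  ]
}}

```text
t: 9.68
tcp_pos: [0.6021, 0.0369, 0.2326]
tool_rot: [0.752, 0.66, 0.001, 0.001]
force: [0.1, -0.1, -0.2]
finger_gap: 0.347
gripper_force: 0.0
```

Run:
```python
from h import *
im=watch(3)
th=np.radians(6.2);W=np.array([.5033,.3484])
plan([((.6023,.0368,.30),-7.5,.3,3),((.50,.12,.32),-7.5,0,0),((*W,.30),6.2,0,0),((*W,.1765),6.2,0,4)])
```

```text
t 9.825 p [0.6022 0.0368 0.2326] yaw -7.45 tz [ 0.002  0.    -1.   ] F [ 0.    0.18 -0.52] T [0.01 0.01 0.03] gap 0.35 gf 0.0
Favg [ 0.25 -0.25  0.3 ] sem [0.14 0.24 0.38] tilt {'ballR': (-6.9, 0.81), 'barR': (-6.9, 0.98)}
--
[0,0.0001,-0.0225,0.001,0,0,0.3],
[0,0.0001,-0.0224,0,0,0.001,0.3],
[0,0,-0.0225,0.001,-0.001,0,0.3],
[0.023,-0.0374,-0.0067,0,0,0,0],
[0.0231,-0.0374,-0.0067,0,0,0,0],
[0.023,-0.0375,-0.0066,0,0,0,0],
[0.0454,-0.0053,0.004,0,0,-0.048,0],
[0.0456,-0.0031,0.0039,0,0,-0.048,0],
--
[0.0456,-0.001,0.004,0,0,-0.048,0],
[0.0457,0.0013,0.004,0,0,-0.047,0],
[0.0456,0.0034,0.004,0,0,-0.048,0],
[0,0,0.0309,0,0,0,0],
[0,0,0.0308,0,0,0,0],
[0,0,0.0309,0,0,0,0],
[0,0,0.0309,0,0,0,0],
```

Request:
{"method": "apply_moves", "body": {
  "plan": [
    [0,0,-0.022,0.001,0,0,0.3],
    [0,0,-0.0225,0,0,0,0.3],
    [0,0,-0.0225,0.001,0,0,0.3],
    [0.023,-0.0375,-0.0065,0,0,0,0],
    [0.023,-0.0375,-0.0065,0,0,0,0],
    [0.023,-0.0375,-0.0065,0,0,0,0],
    [0.0455,-0.0055,0.004,0,0,-0.048,0],
    [0.0455,-0.003,0.004,0,0,-0.048,0]
  ]
}}

```text
t: 10.82
tcp_pos: [0.5004, 0.2123, 0.3118]
tool_rot: [0.719, 0.695, 0.001, 0.0]
force: [0.5, 0.1, 0.2]
finger_gap: 0.499
gripper_force: 0.0
```

Request:
{"method": "apply_moves", "body": {
  "plan": [
    [0.0455,-0.001,0.004,0,0,-0.048,0],
    [0.0455,0.0015,0.004,0,0,-0.047,0],
    [0.0455,0.0035,0.004,0,0,-0.048,0],
    [0,0,0,0,0,0,0],
    [0,0,0,0,0,0,0]
  ]
}}

```text
t: 11.45
tcp_pos: [0.5025, 0.3475, 0.299]
tool_rot: [0.667, 0.745, -0.0, -0.0]
force: [-0.1, 0.0, 0.9]
finger_gap: 0.505
gripper_force: 0.0
```

Run:
```python
from h import *
a=snapshot("side");b=snapshot("top")
cv2.imwrite("pics/v5.png",np.hstack([cv2.resize(b[120:240,150:250,::-1],(400,480),interpolation=cv2.INTER_CUBIC),cv2.resize(a[90:210,230:330,::-1],(400,480),interpolation=cv2.INTER_CUBIC)]))
st();print(tilt(a[:,:,::-1].copy()))
plan([((.5033,.3484,.1765),6.2,0,4)])
```

```text
t 11.55 p [0.5029 0.3468 0.2993] yaw 6.17 tz [-0. -0. -1.] F [ 0.19  0.16 -0.59] T [-0.07  0.01  0.04] gap 0.498 gf 0.0
{'ballR': (-7.1, 0.78), 'barR': (-6.9, 0.98)}
--
[0.0004,0.0002,0.0307,0,0,0,0],
[0.0004,0.0001,0.0307,0,0,0,0],
[0.0004,0.0002,0.0307,0,0,0,0],
[0.0004,0.0001,0.0307,0,0,-0.001,0],
```

View pics/v5.png

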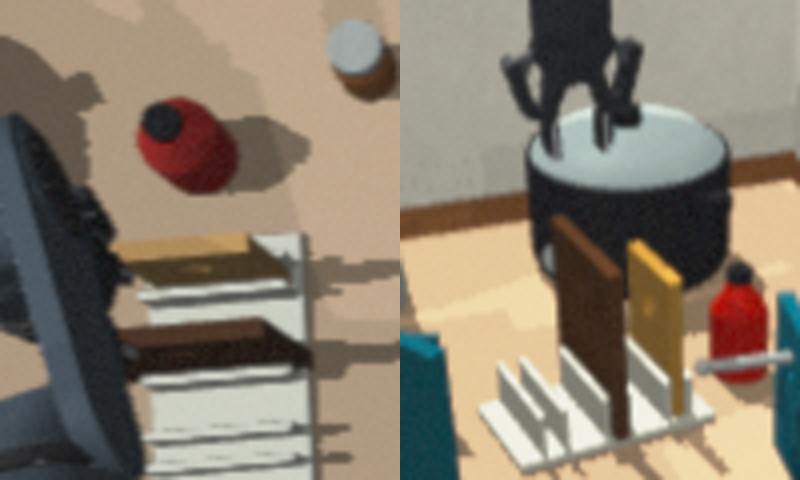

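Request:
{"method": "apply_moves", "body": {
  "plan": [
    [0.001,0,0.031,0,0,0,0],
    [0,0,0.031,0,0,0,0],
    [0,0,0.031,0,0,0,0],
    [0.0005,0,0.03,0,0,0,0],
    [0,0,0,0,0,0,0],
    [0,0,0,0,0,0,1],
    [0,0,0,0,0,0,1],
    [0,0,0,0,0,0,1]
  ],
  "force": 80
}}

```text
t: 12.55
tcp_pos: [0.5041, 0.3498, 0.1783]
tool_rot: [0.668, 0.745, 0.002, 0.001]
force: [1.7, -1.9, 5.2]
finger_gap: 0.16
gripper_force: 81.6
```

Request:
{"method": "apply_moves", "body": {
  "plan": [
    [0,0,0,0,0,0,1],
    [0,0,-0.005,0,0,0,1],
    [0,0,-0.01,0,0,0,1],
    [0,0,-0.025,0,0,0,1],
    [0,0,-0.035,0,0,0,1],
    [0,0,-0.04,0,0,0,1],
    [0,0,0,0,0,0,1],
    [0,0,0,0,0,0,1]
  ]
}}

```text
t: 13.55
tcp_pos: [0.5008, 0.3488, 0.2897]
tool_rot: [0.667, 0.745, -0.002, -0.001]
force: [-0.4, 0.3, -4.0]
finger_gap: 0.156
gripper_force: 80.5
```

Run:
```python
from h import *
watch(2)
A=BR-.055*U+.001*V
plan([((.44,.25,.295),6,1,0),((.42,0,.29),0,1,0),((A[0],A[1],.278),-7.5,1,0)])
```

```text
t 13.65 p [0.5008 0.3487 0.2888] yaw 6.25 tz [-0.005 -0.002 -1.   ] F [ 0.09  0.27 -4.2 ] T [-0.    0.03  0.  ] gap 0.156 gf 80.51785871386528
Favg [ 0.07  0.07 -4.58] sem [0.01 0.14 0.27] tilt {'ballR': (-7.1, 0.78), 'barR': (-6.9, 0.98)}
--
[-0.0305,-0.0237,-0.0019,-0.002,0,0.001,1],
[-0.0305,-0.0238,-0.0019,-0.002,0.001,0.002,1],
[-0.0306,-0.0236,-0.0021,-0.002,0,0.001,1],
[-0.0493,-0.0092,0.001,0,0,0.021,1],
[-0.0495,-0.0082,0.001,0,0,0.021,1],
[-0.0496,-0.0072,0.001,0,0,0.021,1],
[-0.0498,-0.0061,0.0011,0,0,0.021,1],
[-0.0499,-0.005,0.001,0,0,0.021,1],
--
[-0.0482,0.0007,0.0024,0,0,0.026,1],
[-0.0481,0.0019,0.0024,0,0,0.026,1],
[-0.0481,0.0032,0.0024,0,0,0.027,1],
[-0.048,0.0045,0.0024,0,0,0.026,1],
[-0.0479,0.0058,0.0024,0,0,0.026,1],
```

Request:
{"method": "apply_moves", "body": {
  "plan": [
    [-0.0305,-0.0235,-0.002,-0.002,0,0.001,1],
    [-0.0305,-0.0235,-0.002,-0.002,0.001,0.002,1],
    [-0.0305,-0.0235,-0.002,-0.002,0,0.001,1],
    [-0.0495,-0.009,0.001,0,0,0.021,1],
    [-0.0495,-0.008,0.001,0,0,0.021,1],
    [-0.0495,-0.007,0.001,0,0,0.021,1],
    [-0.05,-0.006,0.001,0,0,0.021,1],
    [-0.05,-0.005,0.001,0,0,0.021,1]
  ]
}}

```text
t: 14.65
tcp_pos: [0.4218, -0.0007, 0.2902]
tool_rot: [0.707, 0.707, 0.002, 0.0]
force: [0.4, 0.8, -4.0]
finger_gap: 0.159
gripper_force: 80.5
```

Request:
{"method": "apply_moves", "body": {
  "plan": [
    [-0.048,0.0005,0.0025,0,0,0.026,1],
    [-0.048,0.002,0.0025,0,0,0.026,1],
    [-0.048,0.003,0.0025,0,0,0.027,1],
    [-0.048,0.0045,0.0025,0,0,0.026,1],
    [-0.048,0.006,0.002,0,0,0.026,1],
    [0,0,0,0,0,0,1],
    [0,0,0,0,0,0,1]
  ]
}}

```text
t: 15.52
tcp_pos: [0.4254, -0.2391, 0.2775]
tool_rot: [0.752, 0.659, 0.003, -0.001]
force: [-0.1, 0.5, -4.7]
finger_gap: 0.16
gripper_force: 80.5
```

Run:
```python
from h import *
im=watch(2)
cv2.imwrite("pics/s6.png",im[:,:,::-1])
cv2.imwrite("pics/v6.png",cv2.resize(im[150:290,260:420,::-1],(640,560),interpolation=cv2.INTER_CUBIC))
s=sense();P=np.array(s["tcp_pos"]);d=P-BR
print("rel to ball: along",d@U,"lat",d@V,"z",d[2])
for l in(-75,75):
  for z in(-.166,.024): print(l,z,[((proj("side",P+k*U+l/1e3*V+np.array([0,0,z]))-[260,150])*4).round(0).tolist() for k in(-.0075,.0075)])
print("ball now",((proj("side",PIV-.123*U-.15*(np.cos(.12)*V-np.sin(.12)*Z))-[260,150])*4).round(0))
```

```text
t 15.625 p [ 0.4259 -0.2385  0.2781] yaw -7.45 tz [ 0.004  0.004 -1.   ] F [-0.43  0.01 -3.8 ] T [-0.01  0.    0.02] gap 0.156 gf 80.52916198968887
Favg [ 0.33 -0.2  -3.65] sem [0.53 0.15 0.11] tilt {'ballR': (-7.0, 0.8), 'barR': (-6.9, 0.98)}
rel to ball: along -0.05297821989841226 lat 0.0037168521753784683 z 0.03810295865816338
-75 -0.166 [[218.0, 540.0], [239.0, 536.0]]
-75 0.024 [[219.0, 321.0], [242.0, 317.0]]
75 -0.166 [[170.0, 402.0], [189.0, 399.0]]
75 0.024 [[167.0, 194.0], [188.0, 191.0]]
ball now [279. 296.]
```

View pics/v6.png

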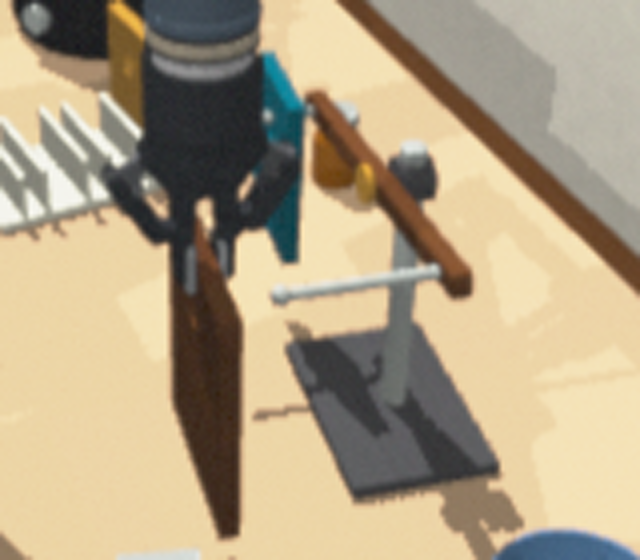

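Request:
{"method": "apply_moves", "body": {
  "plan": [
    [-0.0025,0,-0.0005,0,0,0,1],
    [0,0.02,0,0,0,0,1],
    [0,0.014,0,0,0,0,1],
    [0,0.01,0,0,0,0,1],
    [0,0.01,0,0,0,0,1],
    [0,0.01,0,0,0,0,1],
    [0,0.01,0,0,0,0,1],
    [0,0,0,0,0,0,1]
  ]
}}

```text
t: 16.62
tcp_pos: [0.5003, -0.2525, 0.2797]
tool_rot: [0.752, 0.659, 0.003, 0.001]
force: [-0.5, -0.3, -4.6]
finger_gap: 0.158
gripper_force: 80.5
```

Run:
```python
from h import *
im=watch(3)
cv2.imwrite("pics/v7.png",cv2.resize(im[150:290,260:420,::-1],(640,560),interpolation=cv2.INTER_CUBIC))
```

```text
t 16.775 p [ 0.4991 -0.2521  0.2796] yaw -7.51 tz [ 0.005  0.003 -1.   ] F [-0.68  0.09 -4.59] T [-0.04  0.03 -0.02] gap 0.157 gf 80.54213158786297
Favg [-0.03 -0.11 -4.06] sem [0.27 0.08 0.35] tilt {'ballR': (-3.6, 0.54), 'barR': (-6.9, 0.98)}
```

View pics/v7.png

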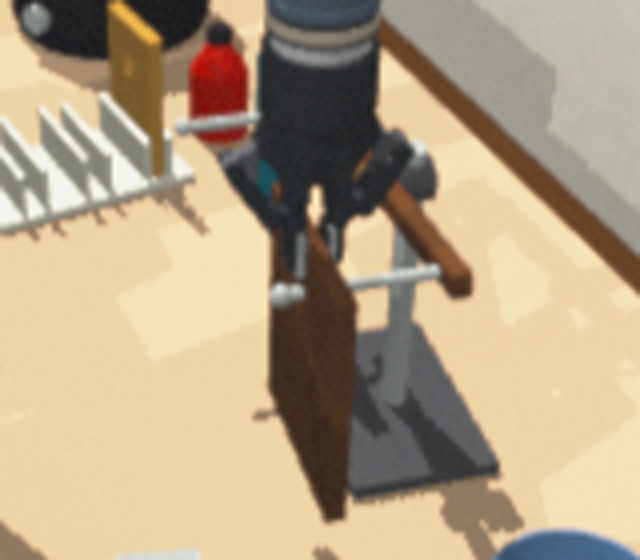

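Request:
{"method": "apply_moves", "body": {
  "plan": [
    [0,0.015,0,0,0,0,1],
    [0,0.014,0,0,0,0,1],
    [0,0.007,0,0,0,0,1],
    [0,0,0.002,0,0,0,1],
    [0,0,0.002,0,0,0,1],
    [0,0,0.002,0,0,0,1],
    [0,0,0.002,0,0,0,1],
    [0,0,0.002,0,0,0,1]
  ]
}}

```text
t: 17.77
tcp_pos: [0.5351, -0.257, 0.27]
tool_rot: [0.752, 0.659, 0.003, 0.001]
force: [0.5, 0.2, -3.5]
finger_gap: 0.157
gripper_force: 80.6
```

Request:
{"method": "apply_moves", "body": {
  "plan": [
    [0,0,0.002,0,0,0,1],
    [0,0,0.002,0,0,0,1],
    [0,0,0.002,0,0,0,1],
    [0,0,0.002,0,0,0,1],
    [0,0,0.002,0,0,0,1],
    [0,0,0.002,0,0,0,1],
    [0,0,0.002,0,0,0,1],
    [0,0,0.002,0,0,0,1]
  ]
}}

```text
t: 18.77
tcp_pos: [0.5355, -0.2571, 0.254]
tool_rot: [0.752, 0.659, 0.003, 0.001]
force: [0.2, -0.7, -1.5]
finger_gap: 0.158
gripper_force: 80.8
```

Run:
```python
from h import *
im=watch(6)
```

```text
t 19.075 p [ 0.5355 -0.257   0.2541] yaw -7.5 tz [ 0.006  0.002 -1.   ] F [-0.62 -0.63 -1.93] T [-0.1   0.04 -0.03] gap 0.163 gf 80.78812345862389
Favg [-0.04 -0.45 -2.17] sem [0.26 0.16 0.13] tilt {'ballR': (-0.3, 0.85), 'barR': (-0.3, 0.99)}
```

Request:
{"method": "apply_moves", "body": {
  "plan": [
    [0,0,0.002,0,0,0,1],
    [0,0,0.002,0,0,0,1],
    [0,0,0.002,0,0,0,1],
    [0,0,0.002,0,0,0,1],
    [0,0,0.002,0,0,0,1],
    [0,0,0.002,0,0,0,1],
    [0,0,0.002,0,0,0,1],
    [0,0,0.001,0,0,0,1]
  ]
}}

```text
t: 20.08
tcp_pos: [0.5355, -0.2567, 0.2389]
tool_rot: [0.752, 0.659, 0.003, 0.001]
force: [0.1, 0.8, -0.9]
finger_gap: 0.157
gripper_force: 81.0
```

Run:
```python
from h import *
im=watch(10)
```

```text
t 20.575 p [ 0.5355 -0.2567  0.239 ] yaw -7.51 tz [ 0.006  0.002 -1.   ] F [-0.34  0.88 -0.26] T [ 0.22 -0.04 -0.03] gap 0.156 gf 80.97215428948402
Favg [ 0.    0.65 -0.71] sem [0.17 0.1  0.11] tilt {'ballR': (5.2, 0.64), 'barR': (4.5, 0.94)}
```

Request:
{"method": "apply_moves", "body": {
  "plan": [
    [0,0,0.0015,0,0,0,1],
    [0,0,0.0015,0,0,0,1],
    [0,0,0.001,0,0,0,1],
    [0,0,0.001,0,0,0,1],
    [0,0,0,0,0,0,1]
  ]
}}

```text
t: 21.2
tcp_pos: [0.5355, -0.2564, 0.2338]
tool_rot: [0.752, 0.659, 0.003, 0.001]
force: [0.8, 3.7, 0.7]
finger_gap: 0.156
gripper_force: 81.1
```

Run:
```python
from h import *
im=watch(14)
```

```text
t 21.9 p [ 0.5355 -0.2565  0.234 ] yaw -7.51 tz [ 0.006  0.003 -1.   ] F [2.05 5.77 1.07] T [ 0.98 -0.21  0.01] gap 0.155 gf 81.10929943621159
Favg [0.97 4.71 0.72] sem [0.14 0.14 0.12] tilt {'ballR': (-1.2, 0.65), 'barR': (6.1, 0.91)}
```

Run:
```python
from h import *
im=snapshot("side")[:,:,::-1].copy();tp=snapshot("top")[:,:,::-1].copy()
cv2.imwrite("pics/s8.png",im);cv2.imwrite("pics/t8.png",tp);st();print(sense()["ft_torque"])
P=np.array(sense()["tcp_pos"])
h=cv2.cvtColor(im,cv2.COLOR_BGR2HSV).astype(int)
m=((h[...,0]<14)|(h[...,0]>170))&(h[...,1]>90)&(h[...,2]<110);w=np.zeros_like(m);w[190:310,320:370]=1
corners(im,m&w,P,U)
for l in(-75,75):
  for z in(-.166,.024): print(l,z,[proj("side",P+k*U+l/1e3*V+np.array([0,0,z])).round(1).tolist() for k in(-.0075,.0075)])
# bowl / mug shift versus start
t0=cv2.imread("pics/top0.png");s0=cv2.imread("pics/side0.png")
for n,a,b in(("top",t0,tp),("side",s0,im)):
    for k,f in(("bowl",lambda H,S,V_:(H>100)&(H<125)&(S>110)),):
        for q in(a,b):
            hh=cv2.cvtColor(q,cv2.COLOR_BGR2HSV).astype(int);mm=f(hh[...,0],hh[...,1],hh[...,2])
            x0,y0=(405,140) if n=="top" else(375,275)
            ys,xs=np.where(mm[y0:y0+60,x0:x0+60]);print(n,k,len(xs),xs.mean()+x0,ys.mean()+y0,xs.min()+x0,xs.max()+x0)
print("bowl",onz("top",(436,172),.055),onz("top",(417,172),.055))
```

```text
t 22.0 p [ 0.5355 -0.2565  0.234 ] yaw -7.51 tz [ 0.006  0.003 -1.   ] F [1.07 5.27 0.65] T [ 0.95 -0.14 -0.03] gap 0.155 gf 81.10960431396961
[ 0.94694542 -0.14264938 -0.02942609]
[351 218] [[-26.1, 54.6], [13.4, 24.4]]
[349 219] [[-11.4, 41.0], [28.8, 10.1]]
[348 234] [[-11.1, -10.9], [29.2, -44.4]]
[339 236] [[65.8, -77.1], [109.9, -113.9]]
[339 242] [[63.1, -98.4], [107.0, -136.2]]
[341 243] [[44.1, -87.2], [87.1, -124.4]]
[338 248] [[70.0, -127.9], [114.2, -167.1]]
[340 253] [[48.5, -130.4], [91.7, -169.8]]
[338 256] [[66.3, -157.7], [110.3, -198.4]]
[343 262] [[16.7, -139.5], [58.3, -179.3]]
[344 269] [[4.2, -156.8], [45.2, -197.4]]
[354 289] [[-87.9, -149.8], [-51.4, -190.1]]
[356 288] [[-101.7, -132.0], [-66.0, -171.4]]
[357 281] [[-104.5, -102.4], [-68.9, -140.4]]
[355 279] [[-89.1, -109.6], [-52.7, -147.9]]
[358 272] [[-106.0, -67.7], [-70.4, -104.0]]
[360 237] [[-99.1, 46.4], [-63.2, 15.7]]
[356 234] [[-70.5, 34.3], [-33.2, 3.0]]
[358 233] [[-83.7, 47.5], [-47.0, 16.9]]
[354 229] [[-53.8, 38.2], [-15.6, 7.2]]
[355 227] [[-59.8, 49.2], [-22.0, 18.7]]
[350 223] [[-21.1, 34.4], [18.7, 3.2]]
[351 221] [[-27.7, 45.8], [11.8, 15.1]]
[353 223] [[-43.4, 50.4], [-4.8, 20.0]]
-75 -0.166 [[352.2, 289.8], [357.1, 288.9]]
-75 0.024 [[356.3, 238.1], [361.7, 237.3]]
75 -0.166 [[337.1, 256.2], [341.6, 255.4]]
75 0.024 [[339.4, 206.8], [344.3, 206.1]]
top bowl 165 435.55757575757576 171.44848484848484 419 451
top bowl 11 444.0909090909091 161.9090909090909 436 452
side bowl 1149 403.6597040905135 300.30026109660577 383 425
side bowl 1143 403.6727909011374 300.26509186351706 383 425
bowl [ 0.6482481  -0.40617897  0.055     ] [ 0.64662292 -0.34392399  0.055     ]
```

Request:
{"method": "apply_moves", "body": {
  "plan": [
    [0.0005,0,0,0,0,0,1],
    [0.0005,0,0,0,0,0,1],
    [0,0,0,0,0,0,1]
  ]
}}

```text
t: 22.38
tcp_pos: [0.5356, -0.2564, 0.2341]
tool_rot: [0.752, 0.659, 0.003, 0.001]
force: [0.5, 3.5, 0.2]
finger_gap: 0.158
gripper_force: 81.1
```

Run:
```python
from h import *
im=watch(8)
```

```text
t 22.775 p [ 0.5356 -0.2563  0.234 ] yaw -7.51 tz [ 0.006  0.001 -1.   ] F [-0.74  1.61  0.82] T [ 0.26  0.03 -0.03] gap 0.156 gf 81.09383136034012
Favg [-0.24  2.26  0.5 ] sem [0.23 0.2  0.11] tilt {'ballR': (-1.2, 0.65), 'barR': (6.1, 0.91)}
```

Request:
{"method": "apply_moves", "body": {
  "plan": [
    [0.0003,0,0,0,0,0,1],
    [0,0,-0.001,0,0,0,1],
    [0,0,-0.001,0,0,0,1],
    [0,0,0,0,0,0,1]
  ]
}}

```text
t: 23.28
tcp_pos: [0.5357, -0.2561, 0.2362]
tool_rot: [0.752, 0.659, 0.003, 0.002]
force: [-1.2, -0.4, 0.8]
finger_gap: 0.157
gripper_force: 81.1
```

Run:
```python
from h import *
im=watch(14)
```

```text
t 23.975 p [ 0.5358 -0.2558  0.236 ] yaw -7.51 tz [ 0.006  0.002 -1.   ] F [-0.63 -1.74 -0.44] T [-0.41  0.11  0.04] gap 0.156 gf 81.06518536806107
Favg [-0.54 -1.59 -0.14] sem [0.1  0.17 0.13] tilt {'ballR': (6.7, 0.64), 'barR': (5.4, 0.93)}
```

Request:
{"method": "apply_moves", "body": {
  "plan": [
    [-0.0002,0,0.001,0,0,0,1],
    [0,0,0,0,0,0,1],
    [0,0,0,0,0,0,0.6],
    [0,0,0,0,0,0,0.5],
    [0,0,0,0,0,0,0.4],
    [0,0,0,0,0,0,0.3],
    [0,0,0,0,0,0,0.3]
  ]
}}

```text
t: 24.85
tcp_pos: [0.5357, -0.2557, 0.235]
tool_rot: [0.752, 0.659, 0.003, 0.001]
force: [-0.1, -0.7, -0.3]
finger_gap: 0.351
gripper_force: 0.0
```

Run:
```python
from h import *
watch(3)
p=sense()["tcp_pos"]
# bamboo check
W=np.array([.5738,.3455])
plan([((p[0],p[1],.32),-7.5,.3,4),((.46,-.20,.33),-7.5,0,0),((.46,.10,.33),-7.5,0,0),((*W,.29),6.2,0,0),((*W,.146),6.2,0,5)])
```

```text
t 25.0 p [ 0.5357 -0.2558  0.235 ] yaw -7.51 tz [ 0.006  0.002 -1.   ] F [-0.1   0.15 -0.55] T [-0.02 -0.   -0.02] gap 0.35 gf 0.0
Favg [0.05 0.04 0.19] sem [0.23 0.19 0.3 ] tilt {'ballR': (-1.7, 0.64), 'barR': (5.5, 0.92)}
--
[0.0001,0.0001,-0.0212,0.001,-0.001,0,0.3],
[0,0.0001,-0.0213,0.002,0,0,0.3],
[0,0.0001,-0.0212,0.001,-0.001,0,0.3],
[0.0001,0,-0.0213,0.002,-0.001,0,0.3],
[0.0227,-0.0412,-0.005,0,0,0,0],
[0.0227,-0.0411,-0.005,0,0,0,0],
[0.0496,-0.0065,0,0,0,0,0],
[0.0495,-0.0066,0,0,0,0,0],
--
[0.0496,-0.0065,0,0,0,0,0],
[0.0496,-0.0065,0,0,0,0,0],
[0.0496,-0.0066,0,0,0,0,0],
[0.0495,-0.0065,0,0,0,0,0],
[0.0517,0.0162,0.008,0,0,-0.048,0],
[0.0508,0.0186,0.008,0,0,-0.048,0],
[0.0499,0.021,0.008,0,0,-0.048,0],
[0.0488,0.0234,0.008,0,0,-0.047,0],
--
[0.0476,0.0257,0.0079,0,0,-0.048,0],
[0,0,0.0288,0,0,0,0],
[0,0,0.0288,0,0,0,0],
[0,0,0.0288,0,0,0,0],
[0,0,0.0288,0,0,0,0],
[0,0,0.0288,0,0,0,0],
```

Request:
{"method": "apply_moves", "body": {
  "plan": [
    [0,0,-0.021,0.001,-0.001,0,0.3],
    [0,0,-0.0215,0.002,0,0,0.3],
    [0,0,-0.021,0.001,-0.001,0,0.3],
    [0,0,-0.0215,0.002,-0.001,0,0.3],
    [0.0225,-0.041,-0.005,0,0,0,0],
    [0.0225,-0.041,-0.005,0,0,0,0],
    [0.0495,-0.0065,0,0,0,0,0],
    [0.0495,-0.0065,0,0,0,0,0]
  ]
}}

```text
t: 26.0
tcp_pos: [0.4595, -0.0998, 0.3304]
tool_rot: [0.753, 0.659, 0.0, 0.0]
force: [-0.3, 0.6, -0.8]
finger_gap: 0.501
gripper_force: 0.0
```

Request:
{"method": "apply_moves", "body": {
  "plan": [
    [0.0495,-0.0065,0,0,0,0,0],
    [0.0495,-0.0065,0,0,0,0,0],
    [0.0495,-0.0065,0,0,0,0,0],
    [0.0495,-0.0065,0,0,0,0,0],
    [0.0515,0.016,0.008,0,0,-0.048,0],
    [0.051,0.0185,0.008,0,0,-0.048,0],
    [0.05,0.021,0.008,0,0,-0.048,0],
    [0.049,0.0235,0.008,0,0,-0.047,0]
  ]
}}

```text
t: 27.0
tcp_pos: [0.5515, 0.2975, 0.2977]
tool_rot: [0.685, 0.729, -0.0, 0.0]
force: [0.7, -1.7, 0.1]
finger_gap: 0.5
gripper_force: 0.0
```

Request:
{"method": "apply_moves", "body": {
  "plan": [
    [0.0475,0.0255,0.008,0,0,-0.048,0],
    [0,0,0,0,0,0,0],
    [0,0,0,0,0,0,0]
  ]
}}

```text
t: 27.38
tcp_pos: [0.573, 0.3444, 0.2894]
tool_rot: [0.668, 0.744, -0.001, -0.0]
force: [-0.1, -0.8, 0.3]
finger_gap: 0.503
gripper_force: 0.0
```

Run:
```python
from h import *
im=watch(2,("ballR","barR","ballL","barL"))
cv2.imwrite("pics/s9.png",im[:,:,::-1])
plan([((.5738,.3455,.146),6.2,0,5)])
# ball L brightness centroid near prediction at tilt
for A in(5.5,6.5,7.5):
    a=np.radians(A);print(A,proj("side",PIV-.123*U+.15*(np.cos(a)*V+np.sin(a)*Z)).round(1),proj("side",PIV+.175*(np.cos(a)*V+np.sin(a)*Z)).round(1))
```

```text
t 27.475 p [0.5732 0.3436 0.2903] yaw 6.12 tz [-0.001 -0.    -1.   ] F [-0.49  0.08  0.02] T [-0.02  0.03 -0.01] gap 0.494 gf 0.0
Favg [-0.27 -0.17  0.24] sem [0.15 0.18 0.16] tilt {'ballR': (8.5, 0.57), 'barR': (5.5, 0.92), 'ballL': (6.0, 0.9), 'barL': (6.5, 0.58)}
--
[0.0004,0.0002,0.0289,0,0,0,0],
[0.0003,0.0002,0.0288,0,0,-0.001,0],
[0.0004,0.0001,0.0289,0,0,0,0],
[0.0004,0.0002,0.0289,-0.001,0,0,0],
[0.0004,0.0002,0.0288,0,0,0,0],
5.5 [305.2 173.3] [338.2 165.2]
6.5 [305.2 172.6] [338.2 164.4]
7.5 [305.2 172. ] [338.3 163.7]
```

Request:
{"method": "apply_moves", "body": {
  "plan": [
    [0.002,0.0005,0.029,0,0,0,0],
    [0,0,0.029,0,0,0,0],
    [0,0,0.029,0,0,0,0],
    [0,0,0.029,0,0,0,0],
    [0,0,0.0285,0,0,0,0],
    [0,0,0,0,0,0,0],
    [0,0,0,0,0,0,1],
    [0,0,0,0,0,0,1]
  ],
  "force": 50
}}

```text
t: 28.48
tcp_pos: [0.5752, 0.347, 0.1478]
tool_rot: [0.668, 0.744, 0.002, 0.001]
force: [0.6, 0.2, -1.5]
finger_gap: 0.165
gripper_force: 50.1
```

Request:
{"method": "apply_moves", "body": {
  "plan": [
    [0,0,0,0,0,0,1],
    [0,0,0,0,0,0,1],
    [0,0,-0.005,0,0,0,1],
    [0,0,-0.01,0,0,0,1],
    [0,0,-0.03,0,0,0,1],
    [0,0,-0.04,0,0,0,1],
    [0,0,-0.05,0,0,0,1],
    [0,0,0,0,0,0,1]
  ]
}}

```text
t: 29.48
tcp_pos: [0.5754, 0.3479, 0.2861]
tool_rot: [0.668, 0.744, 0.004, 0.002]
force: [0.9, -0.3, -2.6]
finger_gap: 0.164
gripper_force: 50.1
```

Run:
```python
from h import *
im=watch(3,("ballL","barR"))
A=BL-.055*U-.001*V
plan([((.46,.22,.285),0,1,0),((A[0],A[1],.277),-7.5,1,0)])
```

```text
t 29.625 p [0.5722 0.3463 0.2792] yaw 6.2 tz [-0.004 -0.001 -1.   ] F [ 0.2  -0.26 -2.46] T [-0.01  0.03  0.01] gap 0.161 gf 50.11957883834839
Favg [ 0.01  0.56 -2.56] sem [0.1  0.4  0.04] tilt {'ballL': (6.2, 0.7), 'barR': (5.5, 0.92)}
--
[-0.0284,-0.0313,-0.0013,-0.001,0,0.027,1],
[-0.0292,-0.0305,-0.0013,-0.001,0.001,0.027,1],
[-0.03,-0.0297,-0.0014,-0.001,0,0.027,1],
[-0.0308,-0.0289,-0.0014,-0.001,0,0.027,1],
[-0.0413,0.0006,0.002,0,0,0.033,1],
[-0.0413,0.002,0.002,0,0,0.033,1],
[-0.0412,0.0034,0.002,0,0,0.032,1],
[-0.0411,0.0046,0.002,0,0,0.033,1],
```

Request:
{"method": "apply_moves", "body": {
  "plan": [
    [-0.0285,-0.0315,-0.0015,-0.001,0,0.027,1],
    [-0.029,-0.0305,-0.0015,-0.001,0,0.027,1],
    [-0.03,-0.0295,-0.0015,-0.001,0,0.027,1],
    [-0.031,-0.029,-0.001,-0.001,0,0.027,1],
    [-0.0415,0.0005,0.002,0,0,0.033,1],
    [-0.041,0.002,0.002,0,0,0.033,1],
    [-0.041,0.0035,0.002,0,0,0.032,1],
    [-0.041,0.0045,0.002,0,0,0.033,1]
  ]
}}

```text
t: 30.62
tcp_pos: [0.4621, 0.0544, 0.276]
tool_rot: [0.752, 0.659, -0.0, -0.001]
force: [0.7, -0.3, -2.6]
finger_gap: 0.165
gripper_force: 50.1
```

Request:
{"method": "apply_moves", "body": {
  "plan": [
    [0,0,0,0,0,0,1],
    [0,0,0,0,0,0,1],
    [0,0,0,0,0,0,1]
  ]
}}

```text
t: 31.0
tcp_pos: [0.4633, 0.0564, 0.2773]
tool_rot: [0.751, 0.66, 0.001, 0.0]
force: [-0.1, -0.6, -1.5]
finger_gap: 0.165
gripper_force: 50.1
```

Run:
```python
from h import *
im=watch(3,("ballL","barR"))
cv2.imwrite("pics/s10.png",im[:,:,::-1]);im=im[:,:,::-1].copy()
P=np.array(sense()["tcp_pos"]);d=P-BL
print("along",d@U,"lat",d@V,"z",P[2])
h=cv2.cvtColor(im,cv2.COLOR_BGR2HSV).astype(int)
m=(h[...,0]>10)&(h[...,0]<24)&(h[...,1]>125);w=np.zeros_like(m);w[145:225,275:300]=1;m&=w
for l in(-50,50):
  for z in(-.136,.024): print(l,z,[proj("side",P+k*U+l/1e3*V+np.array([0,0,z])).round(1).tolist() for k in(-.0075,.0075)])
for r in range(148,220,4):
    xs=np.where(m[r])[0];print(r,(xs.min(),xs.max(),len(xs)) if len(xs) else None,end=" ")
# ball L centroid: bright low-saturation
q=(h[...,1]<60)&(h[...,2]>110);ww=np.zeros_like(q);ww[164:184,298:345]=1
ys,xs=np.where(q&ww);print("\nball",xs.min() if len(xs) else 0,[ (c,ys[xs==c].mean().round(1),(xs==c).sum()) for c in np.unique(xs)[:8]])
h0=cv2.cvtColor(REF,cv2.COLOR_BGR2HSV).astype(int);q=(h0[...,1]<60)&(h0[...,2]>110)&ww
ys,xs=np.where(q);print("ref",[ (c,ys[xs==c].mean().round(1),(xs==c).sum()) for c in np.unique(xs)[:8]])
```

```text
t 31.15 p [0.4637 0.0563 0.2777] yaw -7.41 tz [ 0.003  0.    -1.   ] F [-0.37  0.34 -1.4 ] T [ 0.01 -0.02  0.02] gap 0.162 gf 50.10339047759771
Favg [-0.69  0.33 -1.8 ] sem [0.23 0.21 0.16] tilt {'ballL': (6.4, 0.73), 'barR': (5.5, 0.92)}
along -0.05406486624207294 lat 0.0007221316753267485 z 0.27768704883856077
-50 -0.136 [[291.0, 211.5], [295.3, 210.9]]
-50 0.024 [[289.4, 169.7], [294.1, 169.2]]
50 -0.136 [[285.5, 196.0], [289.6, 195.4]]
50 0.024 [[283.7, 155.7], [288.1, 155.3]]
148 None 152 None 156 (np.int64(286), np.int64(289), 4) 160 (np.int64(287), np.int64(290), 4) 164 (np.int64(288), np.int64(291), 4) 168 (np.int64(288), np.int64(293), 6) 172 (np.int64(285), np.int64(294), 10) 176 (np.int64(285), np.int64(293), 9) 180 (np.int64(285), np.int64(293), 9) 184 (np.int64(286), np.int64(293), 8) 188 (np.int64(286), np.int64(294), 9) 192 (np.int64(286), np.int64(294), 9) 196 (np.int64(287), np.int64(294), 8) 200 (np.int64(288), np.int64(294), 7) 204 (np.int64(289), np.int64(294), 6) 208 (np.int64(291), np.int64(294), 4) 212 None 216 None 
ball 298 [(np.int64(298), np.float64(181.0), np.int64(5)), (np.int64(299), np.float64(181.5), np.int64(4)), (np.int64(300), np.float64(182.0), np.int64(3)), (np.int64(301), np.float64(182.5), np.int64(2)), (np.int64(302), np.float64(183.0), np.int64(1)), (np.int64(303), np.float64(171.5), np.int64(2)), (np.int64(304), np.float64(171.5), np.int64(4)), (np.int64(305), np.float64(172.0), np.int64(5))]
ref [(np.int64(301), np.float64(182.5), np.int64(2)), (np.int64(302), np.float64(183.0), np.int64(1)), (np.int64(304), np.float64(176.5), np.int64(4)), (np.int64(305), np.float64(176.0), np.int64(5)), (np.int64(306), np.float64(176.5), np.int64(4)), (np.int64(307), np.float64(176.0), np.int64(3)), (np.int64(308), np.float64(176.0), np.int64(3)), (np.int64(309), np.float64(176.0), np.int64(3))]
```

Request:
{"method": "apply_moves", "body": {
  "plan": [
    [-0.0017,0,0,0,0,0,1],
    [0,0.02,0,0,0,0,1],
    [0,0.014,0,0,0,0,1],
    [0,0.01,0,0,0,0,1],
    [0,0.01,0,0,0,0,1],
    [0,0.01,0,0,0,0,1],
    [0,0.01,0,0,0,0,1],
    [0,0,0,0,0,0,1]
  ]
}}

```text
t: 32.15
tcp_pos: [0.5379, 0.0439, 0.278]
tool_rot: [0.752, 0.659, 0.002, 0.001]
force: [-0.1, 0.1, -2.8]
finger_gap: 0.164
gripper_force: 50.2
```

Run:
```python
from h import *
im=watch(3,("ballL","barR"));cv2.imwrite("pics/s11.png",im[:,:,::-1])
P=np.array(sense()["tcp_pos"]);d=P-BL;print("along",d@U,"lat",d@V)
h=cv2.cvtColor(im[:,:,::-1].copy(),cv2.COLOR_BGR2HSV).astype(int)
print(h[171,298:345,:].tolist())
```

```text
t 32.3 p [0.5366 0.0441 0.2779] yaw -7.5 tz [ 0.003  0.    -1.   ] F [-0.14 -0.16 -2.57] T [-0.01 -0.01 -0.02] gap 0.163 gf 50.15224300324917
Favg [ 0.01  0.15 -2.23] sem [0.07 0.22 0.26] tilt {'ballL': (6.1, 0.56), 'barR': (5.5, 0.92)}
along 0.019774304993031996 lat -0.0018250300640990334
[[16, 91, 138], [16, 87, 137], [15, 86, 140], [16, 88, 139], [16, 80, 143], [20, 35, 160], [42, 13, 197], [53, 10, 205], [53, 11, 189], [26, 24, 169], [25, 28, 173], [19, 49, 152], [18, 135, 140], [18, 166, 138], [19, 166, 137], [18, 166, 140], [19, 169, 140], [18, 176, 139], [18, 147, 139], [18, 62, 132], [21, 15, 122], [24, 11, 120], [30, 7, 117], [15, 13, 119], [18, 32, 136], [22, 29, 132], [86, 17, 104], [88, 32, 97], [88, 32, 96], [92, 44, 99], [96, 99, 95], [96, 177, 92], [95, 193, 90], [95, 172, 86], [95, 191, 84], [95, 207, 80], [94, 201, 80], [95, 161, 84], [48, 22, 116], [17, 82, 220], [15, 91, 213], [14, 96, 120], [13, 128, 78], [13, 145, 97], [12, 146, 115], [12, 158, 123], [11, 157, 130]]
```

Request:
{"method": "apply_moves", "body": {
  "plan": [
    [0,0.009,0,0,0,0,1],
    [0,0,0.002,0,0,0,1],
    [0,0,0.002,0,0,0,1],
    [0,0,0.002,0,0,0,1],
    [0,0,0.002,0,0,0,1],
    [0,0,0.002,0,0,0,1],
    [0,0,0.002,0,0,0,1],
    [0,0,0.002,0,0,0,1]
  ]
}}

```text
t: 33.3
tcp_pos: [0.546, 0.0433, 0.2641]
tool_rot: [0.752, 0.659, 0.002, 0.001]
force: [0.9, 3.3, -0.9]
finger_gap: 0.164
gripper_force: 50.3
```

Request:
{"method": "apply_moves", "body": {
  "plan": [
    [0,0,0.002,0,0,0,1],
    [0,0,0.002,0,0,0,1],
    [0,0,0.002,0,0,0,1],
    [0,0,0.0015,0,0,0,1]
  ]
}}

```text
t: 33.8
tcp_pos: [0.5462, 0.0432, 0.2565]
tool_rot: [0.752, 0.659, 0.002, 0.001]
force: [0.5, 4.3, 0.2]
finger_gap: 0.165
gripper_force: 50.4
```

Run:
```python
from h import *
im=watch(10,("ballL","barR"))
```

```text
t 34.3 p [0.5462 0.0428 0.2567] yaw -7.51 tz [ 0.004  0.    -1.   ] F [ 0.81  3.56 -0.65] T [ 0.64 -0.06  0.02] gap 0.167 gf 50.40470480918884
Favg [ 0.11  3.76 -0.11] sem [0.21 0.15 0.13] tilt {'ballL': (0.8, 0.67), 'barR': (1.3, 1.0)}
```

Request:
{"method": "apply_moves", "body": {
  "plan": [
    [0.0005,0,0,0,0,0,1],
    [0.0003,0,0,0,0,0,1],
    [0,0,0.001,0,0,0,1],
    [0,0,0,0,0,0,1]
  ]
}}

```text
t: 34.8
tcp_pos: [0.5462, 0.0431, 0.2555]
tool_rot: [0.752, 0.659, 0.001, 0.001]
force: [0.8, 0.1, 0.8]
finger_gap: 0.164
gripper_force: 50.4
```

Run:
```python
from h import *
im=watch(14,("ballL","barR"))
```

```text
t 35.5 p [0.5462 0.0436 0.2556] yaw -7.51 tz [ 0.004  0.    -1.   ] F [ 0.47 -0.38  0.32] T [-0.04 -0.05  0.01] gap 0.168 gf 50.43075352907181
Favg [-0.08  0.06 -0.42] sem [0.13 0.13 0.14] tilt {'ballL': (0.6, 0.69), 'barR': (1.1, 1.0)}
```

Request:
{"method": "apply_moves", "body": {
  "plan": [
    [0,0,0.001,0,0,0,1],
    [0,0,0.001,0,0,0,1],
    [0,0,0.0005,0,0,0,1],
    [0,0,0,0,0,0,1]
  ]
}}

```text
t: 36.0
tcp_pos: [0.5462, 0.0437, 0.2531]
tool_rot: [0.752, 0.659, 0.001, 0.001]
force: [0.4, 0.4, -0.2]
finger_gap: 0.163
gripper_force: 50.4
```

Run:
```python
from h import *
im=watch(20,("ballL","barR"))
```

```text
t 37.0 p [0.5462 0.0437 0.2531] yaw -7.51 tz [ 0.004  0.    -1.   ] F [0.49 1.33 0.56] T [ 0.12 -0.12 -0.04] gap 0.166 gf 50.44358041137457
Favg [ 0.49  0.64 -0.02] sem [0.11 0.11 0.09] tilt {'ballL': (0.0, 0.72), 'barR': (0.1, 1.0)}
```

Fz is about zero and the bar is level, so release gently.

Request:
{"method": "apply_moves", "body": {
  "plan": [
    [0,0,0,0,0,0,0.6],
    [0,0,0,0,0,0,0.5],
    [0,0,0,0,0,0,0.4],
    [0,0,0,0,0,0,0.3],
    [0,0,0,0,0,0,0.3]
  ]
}}

```text
t: 37.62
tcp_pos: [0.5462, 0.0436, 0.2531]
tool_rot: [0.752, 0.659, 0.001, 0.001]
force: [-0.4, 0.2, 0.3]
finger_gap: 0.349
gripper_force: 0.0
```

Run:
```python
from h import *
im=watch(3,("ballL","barR"))
```

```text
t 37.775 p [0.5462 0.0437 0.2531] yaw -7.5 tz [ 0.003  0.    -1.   ] F [-0.32  0.07 -0.16] T [-0.04 -0.   -0.01] gap 0.353 gf 0.0
Favg [-0.31  0.21  0.25] sem [0.38 0.06 0.17] tilt {'ballL': (-0.1, 0.7), 'barR': (0.1, 1.0)}
```

Request:
{"method": "apply_moves", "body": {
  "plan": [
    [0,0,-0.015,0,0,0,0.3],
    [0,0,-0.02,0,0,0,0.3],
    [0,0,-0.03,0,0,0,0.3],
    [0,0,-0.04,0,0,0,0.3],
    [0,-0.04,-0.03,0,0,0,0.3],
    [0,-0.05,0,0,0,0,0.3],
    [0,0,0,0,0,0,0.3],
    [0,0,0,0,0,0,0.3]
  ]
}}

```text
t: 38.78
tcp_pos: [0.4572, 0.0553, 0.3889]
tool_rot: [0.752, 0.659, 0.002, 0.002]
force: [0.5, 0.5, -0.7]
finger_gap: 0.348
gripper_force: 0.0
```

Run:
```python
from h import *
im=watch(3,("ballL","barR","barL"));im=im[:,:,::-1].copy();tp=snapshot("top")[:,:,::-1].copy()
cv2.imwrite("pics/s12.png",im);cv2.imwrite("pics/t12.png",tp)
s0=cv2.imread("pics/side0.png");t0=cv2.imread("pics/top0.png")
# bystanders: patch shifts
for n,a,b,c in(("mug",s0,im,(363,325)),("bowl",s0,im,(404,300)),("spat",s0,im,(303,320)),("soap",t0,tp,(197,157)),("jar",t0,tp,(240,134)),("smallteal",t0,tp,(182,267)),("bigteal",t0,tp,(228,282))):
    x,y=c;M=cv2.matchTemplate(b[y-28:y+29,x-28:x+29],a[y-18:y+19,x-18:x+19],cv2.TM_CCOEFF_NORMED);_,s,_,l=cv2.minMaxLoc(M);print(n,round(s,2),l[0]-10,l[1]-10)
# hung boards by colour
h=cv2.cvtColor(im,cv2.COLOR_BGR2HSV).astype(int)
for n,m in(("bamboo",(h[...,0]>10)&(h[...,0]<24)&(h[...,1]>150)&(h[...,2]<215)),("teal",(h[...,0]>85)&(h[...,0]<110)&(h[...,1]>100))):
    w=np.zeros_like(m);w[150:235,295:340]=1;ys,xs=np.where(m&w);print(n,len(xs),xs.min(),xs.max(),ys.min(),ys.max())
```

```text
t 38.925 p [0.4577 0.0551 0.3879] yaw -7.52 tz [ 0.004  0.    -1.   ] F [0.16 0.12 0.65] T [0.02 0.03 0.  ] gap 0.349 gf 0.0
Favg [ 0.24 -0.36  0.04] sem [0.22 0.32 0.27] tilt {'ballL': (-0.0, 0.73), 'barR': (0.1, 1.0), 'barL': (0.3, 0.6)}
mug 0.65 0 0
bowl 1.0 0 0
spat 0.34 0 -1
soap 1.0 0 0
jar 1.0 0 0
smallteal 0.81 0 0
bigteal 0.46 4 -2
bamboo 383 308 339 159 212
teal 414 324 335 159 209
```

```bash
python3 -c "
from station import *
print(sign_off())"
```

```text
the job is handed in; nothing more can be done
None
```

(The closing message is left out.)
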